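# Fit the missing knob to the preamplifier and hold it pressed

### The arm

A 7-joint arm with a two-finger parallel gripper is mounted at the origin on the work surface. World frame = base frame: x ahead of the robot, y to its left, z up, the work surface at z = 0. Lengths are in mm, angles in rad, forces in N, time in s.
With the tool pointing down it reaches from about 400 to 875 mm from the base axis. Payload 6.5 kg.
Tool frame: the origin (TCP) lies on the centre line of the jaws, within the pads' length; the fingertips stand 22 mm ahead of it and the grasp point (between the pads) lies 3 mm ahead of it (manip.tip_reach is the distance from the TCP to the fingertips, in mm); z points along the fingers, y is the line along which they close (so a half turn about z gives the same grasp; the last joint's range is limited). The gripper opens to 88 mm and grips with 3 to 60 N. Pads are 18 mm wide; open, the fingers measure 123 mm over their backs; the gripper's body (75 mm by 187 mm) begins 45 mm behind the grasp point.
Start: joints at [1.221, 0.536, -0.004, 1.538, 0.003, 1.067, -0.071], TCP at [182, -623.992, 260.716] pointing down, gripper open.
Joint ranges: [-2.7, 2.7], [-0.37, 2.16], [-1.27, 1.26], [0.24, 2.4], [-1.31, 4.45], [0.19, 1.91], [-2.76, 2.76]. Speed limits (rad/s): [2.39, 2.39, 3.14, 3.14, 3.14, 3.14, 3.14].

### API

Orientations are given as a 3x3 rotation matrix whose columns are the frame's x, y, z axes.
In Python, from cell import manip gives the robot as it stands.
- The arm moves only by the tool arm_command, never from a script. Its argument "motion" is a list of rows, each an object with "linear": the shift along the tool's x, y, z in m, a list of three; "rotation": the turn, a rotation vector about the tool's x, y, z in degrees, a list of three; "gripper": the finger opening in m, from 0 to 0.0881. A call has 1 to 12 rows; each row shifts and turns the commanded pose from where the row before left it, along the tool's axes as they then stand; what a row does not reach is not made up. A row lasts 1/10 s, in which the tool goes at most 50 mm and 8.59 degrees, less where a joint would pass 70% of its speed; a pose out of reach is approached as far as the arm can. A call with a gripper value outside its range is refused whole. The fingers move at their own pace and stop on an object; the grip force is fixed at half the most. Time passes only in rows, so rows that do not move let the fingers close. It gives the time, the measured TCP pose, the force, the opening and the grip force at its end, in the units of the state.
- manip.state(): the state, without advancing time (a new reading comes with each control period).
- manip.camera(name): name is "side" or "top"; returns a dict with "color" (400x640x3 uint8, red, green, blue), "range_z" (400x640 float32, mm along the optical axis (not along the pixel's ray), 0 where there is no reading), "K" (3x3 intrinsics, pixels), "eye" and "attitude" of the camera in the world. Camera axes: x right, y down, z forward; pixel columns grow to the right and rows downward; lengths in mm; the calibration is good to about 2 mm. A picture is of the moment at which its call begins.
- manip.close_job(): hands the job in; it is judged then, once.
The state is a dict: "clock": time; "joint_positions": joint angles; "qvel": joint speeds; "joint_torque": joint torques, N m; "tool_pos": TCP position; "eef_rot": TCP orientation; "wrist_force": force on the tool from outside, world axes, zero at the start; "ft_torque": the same for the moment, N m; "width": opening from 0.0 (shut) to 1.0 (fully open); "grip_force": force on a finger pad.
Only numpy, scipy, OpenCV 4.12 (cv2) and the standard library are available. Lean on these libraries where they do the work, as an engineer would, in place of code of your own. Each camera call takes 0.05 s, during which the arm holds its last target. There are 200 camera calls.

### The job

The grey preamplifier has lost its control knob: of the three spare knobs on the tray take the one whose D-shaped hole fits the bare shaft (the middle size), turn it so that the flat of its hole matches the flat of the shaft, and push it fully home on the shaft. Then press knob and shaft down to the stop and finish while still gripping the knob and keeping it pressed down there; do not let go. Leave the other knobs and the small things lying about where they are.

Things in the scene. Friction and masses are not known exactly. Their poses are not given: they have to be found in the camera images.
- knob_mid: The right one: middle size of 3 like aluminium knobs standing on the tray, 28 mm high: skirt 42 mm across, 5 high; above it a barrel 30 across with two grip flats 24 apart (facing its +y, -y). D-shaped hole right through, 16 across, its flat 4.5 from the axis on the knob's +x side, where a rib on the skirt points too. Origin: axis, underside; z up. About 45 g.
- knob_small: The smallest of 3 like aluminium knobs standing on the tray, 28 mm high: skirt 34 mm across, 5 high; above it a barrel 23 across with two grip flats 18 apart (facing its +y, -y). D-shaped hole right through, 10 across, its flat 2.8 from the axis on the knob's +x side, where a rib on the skirt points too. Origin: axis, underside; z up. Too tight; leave it.
- knob_large: The largest of 3 like aluminium knobs standing on the tray, 28 mm high: skirt 52 mm across, 5 high; above it a barrel 40 across with two grip flats 33 apart (facing its +y, -y). D-shaped hole right through, 23 across, its flat 6.5 from the axis on the knob's +x side, where a rib on the skirt points too. Origin: axis, underside; z up. Too loose; leave it.
- tray: Shallow grey plastic tray, 120 (x) x 300 (y) mm, fixed to the shelf; floor 4 mm thick, rim 10 mm high. Origin: centre of the underside. The three knobs stand on its floor about 95 mm apart in a row along its y, in any order.
- preamp: Grey metal preamplifier case, 170 (x) x 220 (y) x 55 mm high, fixed; the bare shaft stands up from its top. Origin: centre of the underside.
- shaft_seat (a point): Axis of the bare steel shaft at the top of its shoulder (disc 24 mm across), where a seated knob's underside rests; 14 mm above the case when up. From here the D-shaft rises 18 mm: 14 across, flat 3.5 from the axis on this frame's +x side, top 2 mm chamfered; z up. A knob goes on when its +x matches this +x within about 9 degrees. The shaft cannot turn; shoulder and D slide down together.
- shaft (a joint): How far the shaft is pressed down, m: 0 up, 0.006 at the stop. A spring pushes it up with 3 N at the top and 6 N at the stop.
- headshell: Bystander: small black headshell, 55 x 18 x 12 mm, lying on the back part of the case top.
- dish: Bystander: white ceramic dish, 84 mm across, 25 mm high.
- screwdriver: Bystander: small screwdriver, 130 mm long, lying on the shelf.
- gauge: Bystander: red stylus balance gauge, 85 x 22 x 22 mm.
- weight: Bystander: steel counterweight, 30 mm across, 18 mm high.
Not all that is in view belongs to the job. Leave any red or yellow look-alike of the knob_mid alone.

How it is judged:
By the outcome, as a careful person would: the job done as asked, in the order asked, and still so for the second after the job is handed in, while the arm keeps its last pose, push and grip.
It also fails if it takes over 38 s, if anything falls off the work surface, if the arm or the gripper's body presses on something with over 40 N, if the wrist force passes 120 N, or if a joint passes its speed limit or range.

## Working session

There is one attempt and no reset: what is moved stays moved. The work goes in short steps, Python scripts to look and compute and a tool call to move; the robot and the scene stay as the last step left them, time stands still between calls to the robot, and variables do not carry over. Pictures are saved under pics/ and viewed, at most 10 in all, crops included, and the job is handed in when it is done.

Besides the shell and the picture viewer there is one more tool, called after "Emit:" by a JSON object that holds its "name" and its "arguments". arm_command: Moves the arm, as the interface text tells. Its arguments: {"type":"object","properties":{"motion":{"type":"array","items":{"type":"object","properties":{"linear":{"type":"array","items":{"type":"number"}},"rotation":{"type":"array","items":{"type":"number"}},"gripper":{"type":"number"}}}}},"required":["motion"]}

```bash
mkdir -p pics; ls; cat > h.py <<'E'
import numpy as np, cv2
from cell import manip
def snap(n):
    c=manip.camera(n); np.savez(f'{n}.npz',**{k:np.asarray(c[k]) for k in ('color','range_z','K','eye','attitude')}); return c
def load(n): return dict(np.load(f'{n}.npz'))
def pts(c,uv,z=None):
    "pixels -> world; by depth, or on plane z"
    uv=np.atleast_2d(uv).astype(float); K,R,e=c['K'],c['attitude'],c['eye']
    d=np.c_[uv,np.ones(len(uv))]@np.linalg.inv(K).T
    if z is None:
        s=c['range_z'][uv[:,1].round().astype(int),uv[:,0].round().astype(int)][:,None]
        return e+(d*s)@R.T
    w=d@R.T; return e+w*((z-e[2])/w[:,2])[:,None]
E
python3 - <<'E'
from h import *
for n in ('side','top'):
    c=snap(n); cv2.imwrite(f'pics/{n}0.png',c['color'][...,::-1]); print(n,c['eye'],c['attitude'],c['K'])
s=manip.state(); print(s)
E
```

```text
pics
side [125.38395531 621.52903006 760.11026213] [[-0.78897219 -0.41081271  0.45689802]
 [-0.61430565  0.54230204 -0.57318152]
 [-0.01230647 -0.73289932 -0.6802258 ]] [[433.80890081   0.         311.79185124]
 [  0.         433.80890081 196.39317204]
 [  0.           0.           1.        ]]
top [490.66480475  61.68037786 798.08214079] [[ 2.64223742e-02 -9.97217344e-01  6.97095866e-02]
 [-9.99650713e-01 -2.63192528e-02  2.39751614e-03]
 [-5.56140440e-04 -6.97485861e-02 -9.97564447e-01]] [[372.11027736   0.         321.87728274]
 [  0.         372.11027736 202.12708873]
 [  0.           0.           1.        ]]
{'clock': 0.1, 'joint_positions': array([ 1.22083729,  0.53706672, -0.00443359,  1.53874436,  0.00259112,
        1.06732052, -0.07117544]), 'qvel': array([-1.19488336e-03, -2.84618228e-03, -1.03893852e-03, -2.22294371e-03,
       -1.22063379e-03,  8.58524377e-04, -9.99038385e-06]), 'joint_torque': array([ 2.72871832e-03, -5.72075236e+01,  9.94055383e-01, -2.52231842e+01,
       -5.61613042e-02,  1.34314087e-02,  3.46305615e-05]), 'tool_pos': array([ 181.82423919, -623.51703132,  259.95374807]), 'eef_rot': array([[ 9.59985265e-01,  2.80050008e-01, -5.32370744e-04],
       [ 2.80050493e-01, -9.59984195e-01,  1.43780808e-03],
       [-1.08409336e-04, -1.52936526e-03, -9.99998825e-01]]), 'wrist_force': array([-0.18050859,  0.00641579, -0.38732204]), 'ft_torque': array([ 0.01040909, -0.00142123, -0.00747981]), 'grip_force': 0.0, 'width': 1.0027968423422762}
```

View pics/top0.png

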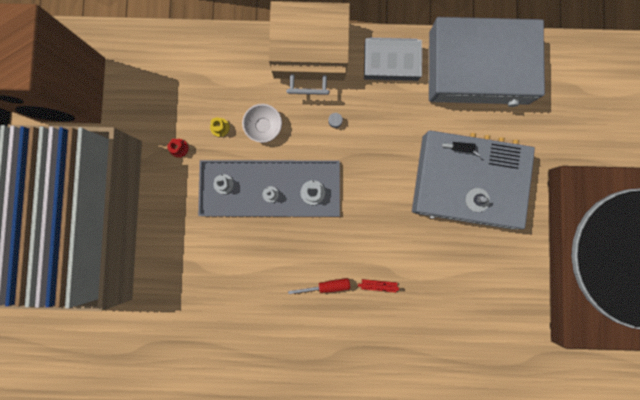

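View pics/side0.png

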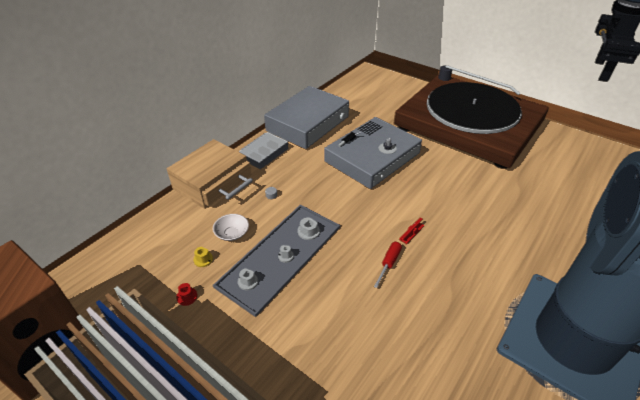

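Candidates for knob_mid, in the top view:
- Left knob (224,184): barrel looks middle-sized.
- Centre knob (271,195): small.
- Right knob (313,191): large.
- Yellow look-alike (219,127) and red look-alike (178,148): leave alone.

The bare shaft is at (480,200). My choice is the left knob, which I'll check in one close crop.

```bash
python3 - <<'E'
from h import *
T=[manip.camera('top') for _ in range(6)]; S=[manip.camera('side') for _ in range(6)]
out=[]
for n,L,cs in (('top',T,[(224,184),(480,200)]),('side',S,[(247,279),(388,145)])):
    c=dict(L[0]); m=np.mean([x['color'].astype(float) for x in L],0)
    print(n,'noise',np.std([x['color'].astype(float) for x in L],0).mean(), np.std([x['range_z'] for x in L],0).mean())
    c['range_z']=np.median([x['range_z'] for x in L],0)
    np.savez(f'{n}.npz',color=m,range_z=c['range_z'],K=c['K'],eye=c['eye'],attitude=c['attitude'])
    out.append(np.hstack([cv2.resize(m[v-18:v+18,u-24:u+24],None,fx=8,fy=8,interpolation=cv2.INTER_CUBIC) for u,v in cs]))
    for u,v in cs: print(u,v,pts(c,[(u,v),(u+3,v),(u-3,v)]).round(1))
cv2.imwrite('pics/crop.png',np.clip(np.vstack(out),0,255)[...,::-1])
t=load('top')
for u,v in [(224,184),(271,195),(313,191)]: print(pts(t,[(u,v)],32).round(1))
for u,v in [(201,162),(341,162),(341,216),(200,215)]: print('tray',pts(t,[(u,v)],10).round(1))
for u,v in [(429,131),(534,147),(525,229),(413,213)]: print('amp',pts(t,[(u,v)],55).round(1))
E
```

```text
top noise 1.7550231541932795 8.341756
224 184 [[576.5 267.3  31.6]
 [577.9 263.8  20.9]
 [579.5 281.2   3.6]]
480 200 [[ 552.6 -240.2   84.9]
 [ 552.7 -245.4   86.2]
 [ 553.6 -239.8   72.1]]
side noise 0.6358425617431172 14.980192
247 279 [[567.8 284.5  31.2]
 [564.9 279.3  28. ]
 [574.3 287.1  28.7]]
388 145 [[ 550.2 -241.3   70.7]
 [ 544.9 -248.4   68.8]
 [ 557.1 -237.6   69.8]]
[[576.5 267.2  32. ]]
[[556.2 169.   32. ]]
[[566.8  82.5  32. ]]
tray [[624.9 324.4  10. ]]
tray [[632.8  25.   10. ]]
tray [[517.4  22.3  10. ]]
tray [[511.6 320.9  10. ]]
amp [[ 692.9 -149.9   55. ]]
amp [[ 665.6 -362.4   55. ]]
amp [[ 499.6 -342.3   55. ]]
amp [[ 525.6 -119.1   55. ]][ WARN:0@3.811] global loadsave.cpp:1063 imwrite_ Unsupported depth image for selected encoder is fallbacked to CV_8U.
```

View pics/crop.png

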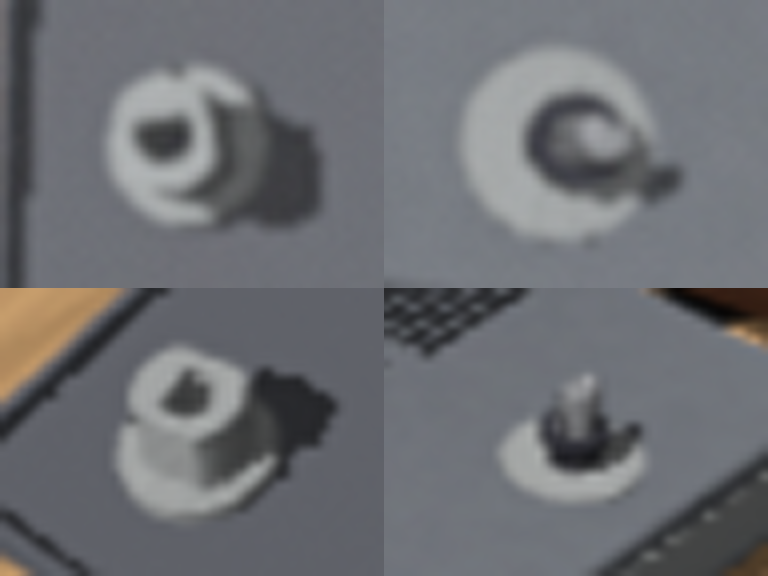

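```bash
python3 - <<'E'
from h import *
t,s=load('top'),load('side'); rows=[]
def proj(c,P): q=(P-c['eye'])@c['attitude']; q=q@c['K'].T; return q[:2]/q[2]
for c,cs in ((t,[(221,183),(482,200)]),(s,[(246,275),(388,143)])):
    r=[]
    for i,(u,v) in enumerate(cs):
        p=c['color'][v-8:v+9,u-10:u+11].astype(np.float32).mean(2)
        p=cv2.resize(p,None,fx=18,fy=18,interpolation=cv2.INTER_CUBIC)[:300,:378]
        lo,hi=np.percentile(p,[.5,99.5]); r.append(np.clip((p-lo)/(hi-lo)*255,0,255).astype(np.uint8))
        P=pts(c,[(u,v)],[32,87][i])[0]; a=proj(c,P)
        print((u,v),P.round(1),'x+10mm->px',(proj(c,P+[10,0,0])-a).round(2),'y',(proj(c,P+[0,10,0])-a).round(2),'z',(proj(c,P+[0,0,10])-a).round(2))
    rows.append(np.hstack(r))
cv2.imwrite('pics/crop2.png',np.vstack(rows))
E
```

```text
(221, 183) [578.4 273.5  32. ] x+10mm->px [ 0.22 -4.79] y [-4.82 -0.13] z [-1.33 -0.59]
(482, 200) [ 552.5 -243.2   87. ] x+10mm->px [-0.02 -5.2 ] y [-5.22 -0.14] z [ 2.27 -0.4 ]
(246, 275) [576.1 278.9  32. ] x+10mm->px [-3.46 -2.37] y [-3.41  3.14] z [-0.56 -2.97]
(388, 143) [ 544.7 -228.5   87. ] x+10mm->px [-3.3  -1.35] y [-1.97  1.81] z [ 0.41 -3.14]
```

View pics/crop2.png

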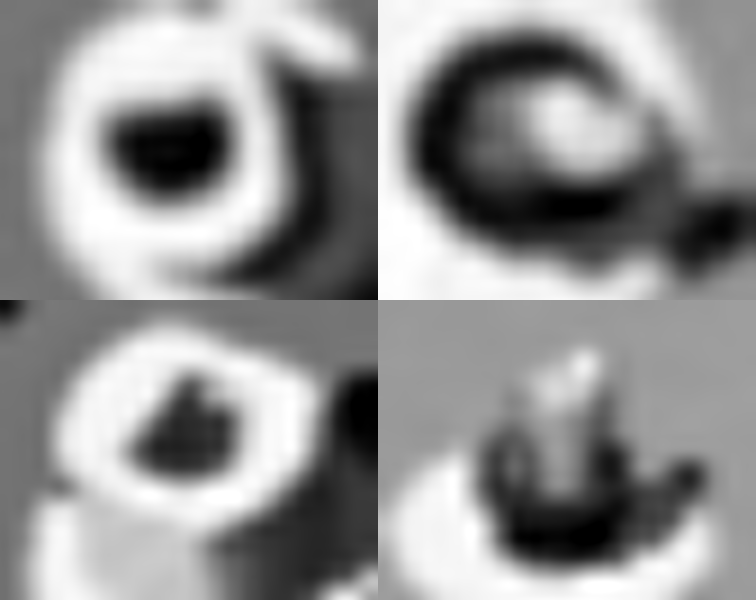

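Top-left and bottom-left tiles show the mid knob. Its hole is 15 x 13 mm, with the flat towards image-up (world +x, slightly +y), and its rib is up at about (222,175). The right tiles show the shaft top at (483,199) in the top view and (388,140) in the side view, with its flat also towards roughly +x. Next I'll measure contours.

```bash
cat > d.py <<'E'
from h import *
F=12
def contour(c,u,v,lev,dark,z,hw=10):
    p=c['color'][v-hw:v+hw+1,u-hw:u+hw+1].astype(np.float32).mean(2)
    p=cv2.resize(p,None,fx=F,fy=F,interpolation=cv2.INTER_CUBIC)
    m=((p<lev) if dark else (p>lev)).astype(np.uint8)
    cs,_=cv2.findContours(m,cv2.RETR_LIST,cv2.CHAIN_APPROX_NONE)
    o=(hw+.5)*F
    cs=[k for k in cs if cv2.pointPolygonTest(k,(o,o),True)>-8 and 2000<cv2.contourArea(k)<40000]
    if not cs: return None
    k=max(cs,key=lambda k:-cv2.contourArea(k))[:,0].astype(float)
    uv=(k+.5)/F-.5+[u-hw,v-hw]
    return pts(c,uv,z)
def dfit(P):
    "circle fit to the arc, chord to the rest, as a D; returns centre,r,flat dist,yaw"
    from scipy.optimize import least_squares
    P=P[:,:2]; c0=P.mean(0)
    def res(q):
        d=P-q[:2]; n=np.array([np.cos(q[4]),np.sin(q[4])])
        return np.maximum(np.hypot(*d.T)-q[2], d@n-q[3])
    best=min((least_squares(res,[*c0,7,4,a],loss='soft_l1',f_scale=.5) for a in np.arange(0,6.2,.5)),key=lambda r:r.cost)
    q=best.x; return [*q[:4].round(1),round(np.degrees(q[4])%360,1),round(best.cost/len(P),3)]
E
python3 - <<'E'
from d import *
t,s=load('top'),load('side')
for nm,c,u,v,z,dark in (('hole top',t,220,183,32,1),('hole side',s,246,274,32,1),('shaft top',t,483,199,87,0),('shaft side',s,388,140,87,0)):
    g=c['color'].mean(2)
    print(nm,'centre px',g[v-1:v+2,u-1:u+2].mean().round())
    for lev in (80,95,110,125,140,155):
        P=contour(c,u,v,lev,dark,z)
        if P is not None: print(lev,np.ptp(P[:,:2],0).round(1),dfit(P))
print(t['color'].mean(2)[193:206,474:492].round().astype(int))
print(s['color'].mean(2)[135:155,380:398].round().astype(int))
E
```

```text
hole top centre px 62.0
80 [ 8.5 11.8] [np.float64(579.9), np.float64(275.5), np.float64(5.6), np.float64(2.1), np.float64(10.2), np.float64(0.012)]
95 [ 9.8 12.8] [np.float64(579.8), np.float64(275.5), np.float64(6.3), np.float64(2.8), np.float64(9.6), np.float64(0.01)]
110 [11.2 13.9] [np.float64(579.8), np.float64(275.6), np.float64(6.8), np.float64(3.5), np.float64(11.0), np.float64(0.009)]
125 [12.5 15.1] [np.float64(579.8), np.float64(275.6), np.float64(7.4), np.float64(4.1), np.float64(11.1), np.float64(0.011)]
140 [13.7 16.3] [np.float64(579.8), np.float64(275.6), np.float64(8.0), np.float64(4.7), np.float64(10.5), np.float64(0.013)]
155 [15.3 17.6] [np.float64(579.8), np.float64(275.7), np.float64(8.7), np.float64(5.4), np.float64(11.8), np.float64(0.015)]
hole side centre px 65.0
95 [11.4 11.9] [np.float64(578.4), np.float64(277.4), np.float64(5.8), np.float64(3.8), np.float64(11.3), np.float64(0.085)]
110 [12.7 13. ] [np.float64(578.5), np.float64(277.3), np.float64(6.5), np.float64(4.2), np.float64(11.5), np.float64(0.089)]
125 [13.6 14.2] [np.float64(578.7), np.float64(2
[... 2415 characters left out ...]
 67  71  62  63 101 115]
 [165 166 165 132  76  50  52  57  57  53  43  39  60  67  72 104 115 116]
 [165 165 167 162 102  47  40  40  38  33  29  48  64  69  92 143 134 118]
 [165 165 166 164 110  52  33  35  34  28  35  60  84  96 143 162 141 121]
 [164 166 166 165 146 110  78  67  60  65  77  94 142 159 163 161 138 120]
 [157 165 166 166 166 163 147 138 139 156 163 162 165 165 160 142 123 116]
 [135 155 161 164 166 167 166 166 166 169 169 167 166 160 142 117 113 116]
 [117 127 138 152 160 163 164 165 164 163 163 162 157 132 107 110 116 116]
 [116 116 117 123 134 138 144 145 142 138 135 127 111 111 113 116 117 117]
 [117 118 117 117 118 118 118 118 118 116 116 116 114 115 116 116 118 117]]
```

```bash
python3 - <<'E'
from d import *
t,s=load('top'),load('side')
import d
for nm,c,u,v,z,L in (('shaft top',t,483,198,87,range(120,153,3)),('shaft side',s,388,139,87,(118,120,122,124,126,128,130,133,136,139))):
    for lev in L:
        P=contour(c,u,v,lev,0,z,6 if nm[-1]=='e' else 5) 
        if P is not None: print(nm,lev,np.ptp(P[:,:2],0).round(1),np.array(dfit(P)))
# white disc on case top: outer contour, ellipse centre
for nm,c,u,v in (('top',t,478,200),('side',s,386,148)):
    g=c['color'].astype(np.float32).mean(2)[v-22:v+23,u-22:u+23]; p=cv2.resize(g,None,fx=8,fy=8,interpolation=cv2.INTER_CUBIC)
    m=(p>143).astype(np.uint8); k=max(cv2.findContours(m,cv2.RETR_EXTERNAL,cv2.CHAIN_APPROX_NONE)[0],key=cv2.contourArea)
    P=pts(c,(cv2.convexHull(k)[:,0]+.5)/8-.5+[u-22,v-22],55)[:,:2]
    (x,y),r=cv2.minEnclosingCircle(P.astype(np.float32)); print('disc',nm,x,y,r,np.ptp(P,0)); print(cv2.fitEllipse(P.astype(np.float32)))
    # dark shoulder ring
    m=(p<95).astype(np.uint8); ks=[k for k in cv2.findContours(m,cv2.RETR_EXTERNAL,cv2.CHAIN_APPROX_NONE)[0] if cv2.contourArea(k)>1500]
    for k in ks:
        Q=pts(c,(k[:,0]+.5)/8-.5+[u-22,v-22],69)[:,:2]; print(' dark',Q.min(0),Q.max(0))
# depth check
for c,b in ((t,(472,192,490,208)),(s,(378,136,398,156))):
    d=c['range_z']; print(pts(c,[(x,y) for y in range(b[1],b[3]) for x in range(b[0],b[2])])[:,2].max())
E
```

```text
shaft top 120 [16.7 20.9] [ 562.    -245.6     10.4      4.3      4.3      0.624]
shaft top 123 [16.6 20.9] [ 562.4   -245.6     10.4      4.       3.8      0.628]
shaft top 126 [16.5 20.9] [ 563.1   -245.8     10.3      3.5      2.9      0.623]
shaft top 129 [16.3 20.9] [ 563.4   -245.7     10.2      3.2      2.1      0.614]
shaft top 132 [16.1 16.6] [ 558.2   -248.8      9.2      2.9    223.4      0.566]
shaft top 135 [ 8.5 11.2] [ 5.568e+02 -2.452e+02  5.600e+00  1.500e+00  3.371e+02  2.500e-02]
shaft top 138 [ 8.1 10.7] [ 5.568e+02 -2.451e+02  5.400e+00  1.300e+00  3.351e+02  2.500e-02]
shaft top 141 [ 7.7 10.2] [ 5.568e+02 -2.451e+02  5.200e+00  1.100e+00  3.334e+02  2.200e-02]
shaft side 118 [11.5 22.3] [ 5.476e+02 -2.457e+02  1.260e+01 -2.600e+00  1.884e+02  1.130e-01]
disc top 555.830078125 -247.30039978027344 24.566701889038086 [47.97991511 48.04839187]
((555.96240234375, -247.48509216308594), (48.37242126464844, 48.809906005859375), 169.0080108642578)
 dark [ 508.69753721 -246.70751349] [ 517.26784154 -199.0408564 ]
 dark [ 541.27504729 -271.83761521] [ 566.48683153 -234.32924049]
disc side 555.4618530273438 -248.2557373046875 24.125537872314453 [45.85827212 40.86403052]
((555.8831787109375, -248.92332458496094), (46.39101028442383, 49.521636962890625), 177.17166137695312)
 dark [ 465.82167495 -260.55539362] [ 516.55759249 -136.05606879]
 dark [ 533.81024575 -267.70744959] [ 567.05887997 -223.8515087 ]
 dark [ 539.07697102 -358.2457975 ] [ 578.23267625 -326.61494447]
 dark [ 608.51101081 -314.2995959 ] [ 653.91815461 -250.27180449]
87.12778853638576
87.56433559510788
```

```bash
sed -i 's/2000</500</' d.py; python3 - <<'E'
from d import *
s=load('side')
for lev in (119,121,124,127,130,133,136,139):
    P=contour(s,388,139,lev,0,87,6)
    if P is not None: print(lev,np.ptp(P[:,:2],0).round(1),P[:,:2].mean(0).round(1),np.array(dfit(P)))
E
```

```text
119 [11.2 21.5] [ 554.4 -244.4] [ 5.477e+02 -2.456e+02  1.220e+01 -2.500e+00  1.881e+02  1.110e-01]
121 [10.5 20.6] [ 554.3 -244.4] [ 5.475e+02 -2.455e+02  1.200e+01 -2.900e+00  1.881e+02  1.120e-01]
124 [ 9.7 19.4] [ 554.1 -244.3] [ 5.476e+02 -2.454e+02  1.130e+01 -2.900e+00  1.878e+02  1.080e-01]
127 [ 9.1 18.4] [ 554.1 -244.4] [ 5.473e+02 -2.455e+02  1.120e+01 -3.500e+00  1.872e+02  1.090e-01]
130 [ 8.2 17.3] [ 554.  -244.5] [ 5.475e+02 -2.454e+02  1.060e+01 -3.500e+00  1.870e+02  1.120e-01]
133 [ 7.5 16.4] [ 553.9 -244.6] [ 5.617e+02 -2.436e+02  1.160e+01 -5.000e+00  3.585e+02  1.020e-01]
136 [ 6.9 15.4] [ 553.9 -244.7] [ 5.612e+02 -2.440e+02  1.080e+01 -4.800e+00  3.590e+02  7.500e-02]
139 [ 6.  14.6] [ 553.8 -244.8] [ 5.616e+02 -2.441e+02  1.090e+01 -5.700e+00  3.599e+02  5.900e-02]
```

Emit:
{"name": "arm_command", "arguments": {"motion": [{"linear": [0, 0, -0.03], "rotation": [0, 0, 0], "gripper": 0.06}]}}

```text
clock: 0.8
tool_pos: [181.3, -621.7, 287.0]
eef_rot: [[0.96, 0.28, -0.003], [0.28, -0.96, 0.007], [-0.001, -0.008, -1.0]]
wrist_force: [0.6, -0.3, -0.1]
width: 0.932
grip_force: 0.0
```

Emit:
{"name": "arm_command", "arguments": {"motion": [{"rotation": [0, 0, 5.3], "gripper": 0.05}, {"linear": [0.0399, -0.027, 0.0037], "gripper": 0.05}, {"linear": [0.0399, -0.027, 0.0037], "gripper": 0.05}, {"linear": [0.0399, -0.027, 0.0037], "gripper": 0.05}, {"linear": [0.0399, -0.027, 0.0037], "gripper": 0.05}, {"linear": [0.0399, -0.027, 0.0037], "gripper": 0.05}, {"linear": [0.0399, -0.027, 0.0037], "gripper": 0.05}, {"linear": [0.0399, -0.027, 0.0037], "gripper": 0.05}, {"linear": [0.0399, -0.027, 0.0037], "gripper": 0.05}, {"linear": [0.0399, -0.027, 0.0037], "gripper": 0.05}, {"linear": [0.0399, -0.027, 0.0037], "gripper": 0.05}, {"linear": [0.0399, -0.027, 0.0037], "gripper": 0.05}]}}

```text
$.motion[0]: bad value
```

Emit:
{"name": "arm_command", "arguments": {"motion": [{"linear": [0, 0, 0], "rotation": [0, 0, 5.3], "gripper": 0.05}, {"linear": [0.0399, -0.027, 0.0037], "rotation": [0, 0, 0], "gripper": 0.05}, {"linear": [0.0399, -0.027, 0.0037], "rotation": [0, 0, 0], "gripper": 0.05}, {"linear": [0.0399, -0.027, 0.0037], "rotation": [0, 0, 0], "gripper": 0.05}, {"linear": [0.0399, -0.027, 0.0037], "rotation": [0, 0, 0], "gripper": 0.05}, {"linear": [0.0399, -0.027, 0.0037], "rotation": [0, 0, 0], "gripper": 0.05}, {"linear": [0.0399, -0.027, 0.0037], "rotation": [0, 0, 0], "gripper": 0.05}, {"linear": [0.0399, -0.027, 0.0037], "rotation": [0, 0, 0], "gripper": 0.05}, {"linear": [0.0399, -0.027, 0.0037], "rotation": [0, 0, 0], "gripper": 0.05}, {"linear": [0.0399, -0.027, 0.0037], "rotation": [0, 0, 0], "gripper": 0.05}, {"linear": [0.0399, -0.027, 0.0037], "rotation": [0, 0, 0], "gripper": 0.05}, {"linear": [0.0399, -0.027, 0.0037], "rotation": [0, 0, 0], "gripper": 0.05}]}}

```text
clock: 2.0
tool_pos: [557.6, -247.5, 250.1]
eef_rot: [[0.982, 0.19, 0.0], [0.19, -0.982, -0.0], [0.0, 0.0, -1.0]]
wrist_force: [1.1, -0.5, -0.3]
width: 0.568
grip_force: 0.0
```

Emit:
{"name": "arm_command", "arguments": {"motion": [{"linear": [0.0102, -0.0425, 0.0117], "rotation": [0, 0, 0], "gripper": 0.05}, {"linear": [0.0102, -0.0425, 0.0117], "rotation": [0, 0, 0], "gripper": 0.05}, {"linear": [0.0102, -0.0425, 0.0117], "rotation": [0, 0, 0], "gripper": 0.05}, {"linear": [0.0102, -0.0425, 0.0117], "rotation": [0, 0, 0], "gripper": 0.05}, {"linear": [0.0102, -0.0425, 0.0117], "rotation": [0, 0, 0], "gripper": 0.05}, {"linear": [0.0102, -0.0425, 0.0117], "rotation": [0, 0, 0], "gripper": 0.05}, {"linear": [0.0102, -0.0425, 0.0117], "rotation": [0, 0, 0], "gripper": 0.05}, {"linear": [0.0102, -0.0425, 0.0117], "rotation": [0, 0, 0], "gripper": 0.05}, {"linear": [0.0102, -0.0425, 0.0117], "rotation": [0, 0, 0], "gripper": 0.05}, {"linear": [0.0102, -0.0425, 0.0117], "rotation": [0, 0, 0], "gripper": 0.05}, {"linear": [0.0102, -0.0425, 0.0117], "rotation": [0, 0, 0], "gripper": 0.05}, {"linear": [0.0102, -0.0425, 0.0117], "rotation": [0, 0, 0], "gripper": 0.05}]}}

```text
clock: 3.2
tool_pos: [579.6, 276.7, 109.2]
eef_rot: [[0.982, 0.19, 0.0], [0.19, -0.982, -0.0], [0.0, 0.0, -1.0]]
wrist_force: [0.7, -0.5, -0.1]
width: 0.568
grip_force: 0.0
```

Emit:
{"name": "arm_command", "arguments": {"motion": [{"linear": [0, 0, 0], "rotation": [0, 0, 0], "gripper": 0.05}, {"linear": [0, 0, 0], "rotation": [0, 0, 0], "gripper": 0.05}]}}

```text
clock: 3.4
tool_pos: [579.0, 276.2, 109.1]
eef_rot: [[0.981, 0.193, -0.001], [0.193, -0.981, -0.0], [-0.001, -0.0, -1.0]]
wrist_force: [0.2, 0.2, 0.4]
width: 0.568
grip_force: 0.0
```

Emit:
{"name": "arm_command", "arguments": {"motion": [{"linear": [0, 0, 0.025], "rotation": [0, 0, 0], "gripper": 0.05}, {"linear": [0, 0, 0.025], "rotation": [0, 0, 0], "gripper": 0.05}, {"linear": [0, 0, 0.0145], "rotation": [0, 0, 0], "gripper": 0.05}, {"linear": [0, 0, 0.01], "rotation": [0, 0, 0], "gripper": 0.05}, {"linear": [0, 0, 0], "rotation": [0, 0, 0], "gripper": 0.05}, {"linear": [0, 0, 0], "rotation": [0, 0, 0], "gripper": 0.015}, {"linear": [0, 0, 0], "rotation": [0, 0, 0], "gripper": 0.015}, {"linear": [0, 0, 0], "rotation": [0, 0, 0], "gripper": 0.015}, {"linear": [0, 0, 0], "rotation": [0, 0, 0], "gripper": 0.015}, {"linear": [0, 0, 0], "rotation": [0, 0, 0], "gripper": 0.015}]}}

```text
clock: 4.4
tool_pos: [580.1, 275.3, 35.9]
eef_rot: [[0.982, 0.19, 0.001], [0.19, -0.982, 0.001], [0.001, -0.0, -1.0]]
wrist_force: [-0.2, -0.7, 5.7]
width: 0.269
grip_force: 30.0
```

Emit:
{"name": "arm_command", "arguments": {"motion": [{"linear": [0, 0, -0.015], "rotation": [0, 0, 0], "gripper": 0.015}, {"linear": [0, 0, -0.035], "rotation": [0, 0, 0], "gripper": 0.015}, {"linear": [0, 0, -0.035], "rotation": [0, 0, 0], "gripper": 0.015}, {"linear": [0, 0, -0.035], "rotation": [0, 0, 7.5], "gripper": 0.015}, {"linear": [0, 0, 0], "rotation": [0, 0, 7.75], "gripper": 0.015}, {"linear": [0, 0, 0], "rotation": [0, 0, 7.75], "gripper": 0.015}, {"linear": [0, 0, 0], "rotation": [0, 0, 0], "gripper": 0.015}, {"linear": [0, 0, 0], "rotation": [0, 0, 0], "gripper": 0.015}]}}

```text
clock: 5.2
tool_pos: [579.4, 275.1, 155.4]
eef_rot: [[0.979, -0.205, -0.0], [-0.205, -0.979, -0.0], [0.0, 0.0, -1.0]]
wrist_force: [0.3, -0.1, -0.4]
width: 0.269
grip_force: 30.0
```

```bash
python3 - <<'E'
from h import *
s=manip.state(); print(s['tool_pos'],s['eef_rot'].round(4),s['width'],s['wrist_force'])
d=s['eef_rot'].T@(np.array([556.2,-247.7,150])-s['tool_pos']); print(d, d/12)
E
```

```text
[579.38824517 275.06681947 155.44534258] [[ 9.788e-01 -2.047e-01 -0.000e+00]
 [-2.047e-01 -9.788e-01 -2.000e-04]
 [ 0.000e+00  2.000e-04 -1.000e+00]] 0.2688802667397794 [ 0.33453721 -0.05121547 -0.42978919]
[ 84.32935706 516.44010063   5.53859292] [ 7.02744642 43.03667505  0.46154941]
```

Emit:
{"name": "arm_command", "arguments": {"motion": [{"linear": [0.007, 0.043, 0], "rotation": [0, 0, 0], "gripper": 0.015}, {"linear": [0.007, 0.043, 0], "rotation": [0, 0, 0], "gripper": 0.015}, {"linear": [0.007, 0.043, 0], "rotation": [0, 0, 0], "gripper": 0.015}, {"linear": [0.007, 0.043, 0], "rotation": [0, 0, 0], "gripper": 0.015}, {"linear": [0.007, 0.043, 0], "rotation": [0, 0, 0], "gripper": 0.015}, {"linear": [0.007, 0.043, 0], "rotation": [0, 0, 0], "gripper": 0.015}, {"linear": [0.007, 0.043, 0], "rotation": [0, 0, 0], "gripper": 0.015}, {"linear": [0.007, 0.043, 0], "rotation": [0, 0, 0], "gripper": 0.015}, {"linear": [0.007, 0.043, 0], "rotation": [0, 0, 0], "gripper": 0.015}, {"linear": [0.007, 0.043, 0], "rotation": [0, 0, 0], "gripper": 0.015}, {"linear": [0.007, 0.043, 0], "rotation": [0, 0, 0], "gripper": 0.015}, {"linear": [0.007, 0.043, 0], "rotation": [0, 0, 0], "gripper": 0.015}]}}

```text
clock: 6.4
tool_pos: [553.7, -248.9, 155.1]
eef_rot: [[0.979, -0.205, -0.0], [-0.205, -0.979, 0.0], [-0.0, -0.0, -1.0]]
wrist_force: [-0.1, 0.3, -1.1]
width: 0.264
grip_force: 30.0
```

Emit:
{"name": "arm_command", "arguments": {"motion": [{"linear": [0, 0, 0.01], "rotation": [0, 0, 0], "gripper": 0.015}, {"linear": [0, 0, 0.01], "rotation": [0, 0, 0], "gripper": 0.015}, {"linear": [0, 0, 0.008], "rotation": [0, 0, 0], "gripper": 0.015}, {"linear": [0, 0, 0], "rotation": [0, 0, 0], "gripper": 0.015}, {"linear": [0, 0, 0], "rotation": [0, 0, 0], "gripper": 0.015}]}}

```text
clock: 6.9
tool_pos: [554.4, -245.6, 126.9]
eef_rot: [[0.979, -0.206, -0.001], [-0.206, -0.979, 0.001], [-0.001, -0.001, -1.0]]
wrist_force: [-0.6, 0.2, -0.4]
width: 0.268
grip_force: 30.0
```

```bash
python3 - <<'E'
from h import *
s=manip.state(); print(s['tool_pos'],s['eef_rot'].round(4),s['wrist_force'])
a=manip.camera('side')['color'][105:175,345:435]; b=manip.camera('top')['color'][165:235,435:525]
cv2.imwrite('pics/pre.png',np.vstack([cv2.resize(x,None,fx=8,fy=8,interpolation=cv2.INTER_CUBIC)[...,::-1][130:430] for x in (a,b)]))
E
```

```text
[ 554.38677782 -245.62676235  126.87082216] [[ 9.786e-01 -2.060e-01 -5.000e-04]
 [-2.060e-01 -9.786e-01  8.000e-04]
 [-7.000e-04 -6.000e-04 -1.000e+00]] [-0.61995555  0.2264817  -0.4093476 ]
```

View pics/pre.png

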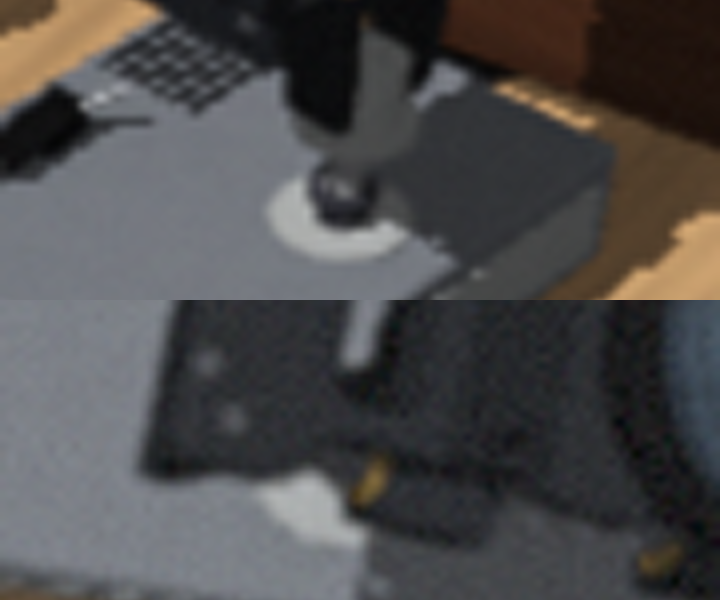

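The side tile shows the knob held level right above the shaft, with its skirt at about (389,123). The TCP sits 2.8 mm off target, so I'll correct that and go down gently.

Emit:
{"name": "arm_command", "arguments": {"motion": [{"linear": [0.0022, 0.0017, 0], "rotation": [0, 0, 0], "gripper": 0.015}, {"linear": [0, 0, 0.004], "rotation": [0, 0, 0], "gripper": 0.015}, {"linear": [0, 0, 0.003], "rotation": [0, 0, 0], "gripper": 0.015}, {"linear": [0, 0, 0.002], "rotation": [0, 0, 0], "gripper": 0.015}, {"linear": [0, 0, 0.002], "rotation": [0, 0, 0], "gripper": 0.015}, {"linear": [0, 0, 0], "rotation": [0, 0, 0], "gripper": 0.015}]}}

```text
clock: 7.6
tool_pos: [556.1, -248.9, 116.0]
eef_rot: [[0.978, -0.208, -0.0], [-0.208, -0.978, 0.0], [-0.0, -0.0, -1.0]]
wrist_force: [-0.3, 0.8, 2.6]
width: 0.271
grip_force: 30.0
```

Emit:
{"name": "arm_command", "arguments": {"motion": [{"linear": [0, 0, 0.001], "rotation": [0, 0, 0], "gripper": 0.015}, {"linear": [0, 0, 0.001], "rotation": [0, 0, 0], "gripper": 0.015}, {"linear": [0, 0, 0.001], "rotation": [0, 0, 0], "gripper": 0.015}, {"linear": [0, 0, 0], "rotation": [0, 0, 0], "gripper": 0.015}, {"linear": [0, 0, 0], "rotation": [0, 0, 0], "gripper": 0.015}]}}

```text
clock: 8.1
tool_pos: [556.1, -249.0, 113.2]
eef_rot: [[0.978, -0.208, 0.0], [-0.208, -0.978, 0.0], [0.0, -0.0, -1.0]]
wrist_force: [-0.6, 2.1, 3.2]
width: 0.268
grip_force: 30.0
```

Emit:
{"name": "arm_command", "arguments": {"motion": [{"linear": [-0.0003, -0.0012, 0], "rotation": [0, 0, 0], "gripper": 0.015}, {"linear": [0, 0, 0], "rotation": [0, 0, 0], "gripper": 0.015}, {"linear": [0, 0, 0], "rotation": [0, 0, 0], "gripper": 0.015}]}}

```text
clock: 8.4
tool_pos: [556.0, -247.9, 112.9]
eef_rot: [[0.978, -0.208, 0.0], [-0.208, -0.978, 0.0], [0.0, -0.0, -1.0]]
wrist_force: [1.2, 0.9, 0.5]
width: 0.27
grip_force: 30.0
```

```bash
python3 - <<'E'
from h import *
s=manip.state(); print(s['tool_pos'],s['wrist_force'],s['ft_torque'])
a=manip.camera('side')['color'][120:165,360:420]
cv2.imwrite('pics/in1.png',cv2.resize(a,None,fx=12,fy=12,interpolation=cv2.INTER_CUBIC)[...,::-1])
E
```

```text
[ 556.04110189 -247.89554096  112.92495627] [1.21552686 0.89726591 0.47120919] [ 0.42133974 -0.24860084 -0.00132416]
```

View pics/in1.png

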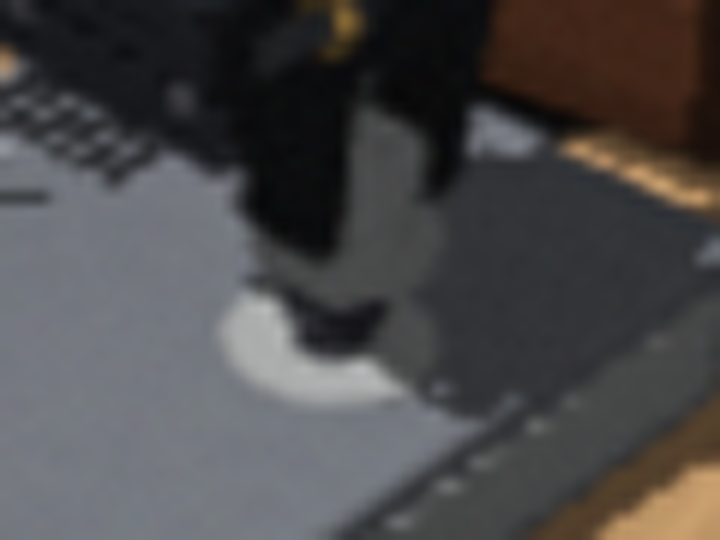

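The crop shows the skirt (around 350,285) just above the shoulder. The vertical force fell to 0.5 N after the shift, so the D has entered the hole. Continuing down.

Emit:
{"name": "arm_command", "arguments": {"motion": [{"linear": [0, 0, 0.002], "rotation": [0, 0, 0], "gripper": 0.015}, {"linear": [0, 0, 0.002], "rotation": [0, 0, 0], "gripper": 0.015}, {"linear": [0, 0, 0.002], "rotation": [0, 0, 0], "gripper": 0.015}, {"linear": [0, 0, 0.002], "rotation": [0, 0, 0], "gripper": 0.015}, {"linear": [0, 0, 0], "rotation": [0, 0, 0], "gripper": 0.015}, {"linear": [0, 0, 0], "rotation": [0, 0, 0], "gripper": 0.015}]}}

```text
clock: 9.05
tool_pos: [556.0, -247.7, 104.8]
eef_rot: [[0.978, -0.208, -0.0], [-0.208, -0.978, 0.0], [-0.0, -0.0, -1.0]]
wrist_force: [3.0, 3.3, -2.7]
width: 0.27
grip_force: 30.0
```

Emit:
{"name": "arm_command", "arguments": {"motion": [{"linear": [0.0003, -0.0005, 0], "rotation": [0, 0, 0], "gripper": 0.015}, {"linear": [0, 0, 0.001], "rotation": [0, 0, 0], "gripper": 0.015}, {"linear": [0, 0, 0.001], "rotation": [0, 0, 0], "gripper": 0.015}, {"linear": [0, 0, 0.001], "rotation": [0, 0, 0], "gripper": 0.015}, {"linear": [0, 0, 0], "rotation": [0, 0, 0], "gripper": 0.015}, {"linear": [0, 0, 0], "rotation": [0, 0, 0], "gripper": 0.015}]}}

```text
clock: 9.65
tool_pos: [556.2, -247.8, 102.0]
eef_rot: [[0.978, -0.209, -0.0], [-0.209, -0.978, -0.0], [-0.0, 0.0, -1.0]]
wrist_force: [1.3, 1.3, -0.4]
width: 0.265
grip_force: 30.0
```

Emit:
{"name": "arm_command", "arguments": {"motion": [{"linear": [0, 0, 0.001], "rotation": [0, 0, 0], "gripper": 0.015}, {"linear": [0, 0, 0.001], "rotation": [0, 0, 0], "gripper": 0.015}, {"linear": [0, 0, 0], "rotation": [0, 0, 0], "gripper": 0.015}, {"linear": [0, 0, 0], "rotation": [0, 0, 0], "gripper": 0.015}]}}

```text
clock: 10.05
tool_pos: [556.2, -247.8, 100.2]
eef_rot: [[0.978, -0.209, -0.0], [-0.209, -0.978, -0.0], [-0.0, 0.0, -1.0]]
wrist_force: [-0.9, 0.6, 2.2]
width: 0.268
grip_force: 30.0
```

Emit:
{"name": "arm_command", "arguments": {"motion": [{"linear": [0, 0, 0.001], "rotation": [0, 0, 0], "gripper": 0.015}, {"linear": [0, 0, 0.001], "rotation": [0, 0, 0], "gripper": 0.015}, {"linear": [0, 0, 0], "rotation": [0, 0, 0], "gripper": 0.015}, {"linear": [0, 0, 0], "rotation": [0, 0, 0], "gripper": 0.015}]}}

```text
clock: 10.45
tool_pos: [556.2, -247.8, 98.2]
eef_rot: [[0.978, -0.209, -0.0], [-0.209, -0.978, -0.0], [-0.0, 0.0, -1.0]]
wrist_force: [0.9, 0.8, 3.0]
width: 0.272
grip_force: 30.0
```

Emit:
{"name": "arm_command", "arguments": {"motion": [{"linear": [0, 0, 0.001], "rotation": [0, 0, 0], "gripper": 0.015}, {"linear": [0, 0, 0.001], "rotation": [0, 0, 0], "gripper": 0.015}, {"linear": [0, 0, 0], "rotation": [0, 0, 0], "gripper": 0.015}, {"linear": [0, 0, 0], "rotation": [0, 0, 0], "gripper": 0.015}]}}

```text
clock: 10.85
tool_pos: [556.3, -247.8, 96.1]
eef_rot: [[0.978, -0.209, -0.0], [-0.209, -0.978, -0.0], [-0.0, 0.0, -1.0]]
wrist_force: [-1.3, 0.9, 4.3]
width: 0.266
grip_force: 30.0
```

Emit:
{"name": "arm_command", "arguments": {"motion": [{"linear": [0, 0, 0.001], "rotation": [0, 0, 0], "gripper": 0.015}, {"linear": [0, 0, 0.0005], "rotation": [0, 0, 0], "gripper": 0.015}, {"linear": [0, 0, 0], "rotation": [0, 0, 0], "gripper": 0.015}, {"linear": [0, 0, 0], "rotation": [0, 0, 0], "gripper": 0.015}]}}

```text
clock: 11.25
tool_pos: [556.3, -247.8, 94.8]
eef_rot: [[0.978, -0.209, -0.0], [-0.209, -0.978, -0.0], [0.0, 0.0, -1.0]]
wrist_force: [-1.7, 0.9, 7.0]
width: 0.272
grip_force: 30.0
```

Emit:
{"name": "arm_command", "arguments": {"motion": [{"linear": [0, 0, 0.001], "rotation": [0, 0, 0], "gripper": 0.015}, {"linear": [0, 0, 0], "rotation": [0, 0, 0], "gripper": 0.015}, {"linear": [0, 0, 0], "rotation": [0, 0, 0], "gripper": 0.015}]}}

```text
clock: 11.55
tool_pos: [556.3, -247.8, 94.7]
eef_rot: [[0.978, -0.209, 0.0], [-0.209, -0.978, -0.0], [0.0, 0.0, -1.0]]
wrist_force: [-3.8, 2.2, 14.9]
width: 0.271
grip_force: 30.0
```

Emit:
{"name": "arm_command", "arguments": {"motion": [{"linear": [0, 0, 0.001], "rotation": [0, 0, 0], "gripper": 0.015}, {"linear": [0, 0, 0], "rotation": [0, 0, 0], "gripper": 0.015}, {"linear": [0, 0, 0], "rotation": [0, 0, 0], "gripper": 0.015}]}}

```text
clock: 11.85
tool_pos: [556.4, -247.8, 94.6]
eef_rot: [[0.978, -0.209, 0.0], [-0.209, -0.978, -0.0], [0.0, 0.0, -1.0]]
wrist_force: [-6.3, 3.2, 23.5]
width: 0.27
grip_force: 30.0
```

Emit:
{"name": "arm_command", "arguments": {"motion": [{"linear": [0, 0, -0.0007], "rotation": [0, 0, 0], "gripper": 0.015}, {"linear": [0, 0, 0], "rotation": [0, 0, 0], "gripper": 0.015}, {"linear": [0, 0, 0], "rotation": [0, 0, 0], "gripper": 0.015}]}}

```text
clock: 12.15
tool_pos: [556.3, -247.8, 94.7]
eef_rot: [[0.978, -0.209, 0.0], [-0.209, -0.978, -0.0], [0.0, 0.0, -1.0]]
wrist_force: [-3.6, 2.0, 17.5]
width: 0.273
grip_force: 30.0
```

```bash
python3 - <<'E'
from h import *
s=manip.state(); print(s['tool_pos'],s['wrist_force'],s['ft_torque'])
a=manip.camera('side')['color'][120:165,360:420]
cv2.imwrite('pics/in2.png',cv2.resize(a,None,fx=12,fy=12,interpolation=cv2.INTER_CUBIC)[...,::-1])
E
```

```text
[ 556.32114646 -247.80032152   94.67207654] [-3.55264274  1.98489877 17.45748803] [ 0.55419306  0.99824338 -0.00970704]
```

View pics/in2.png

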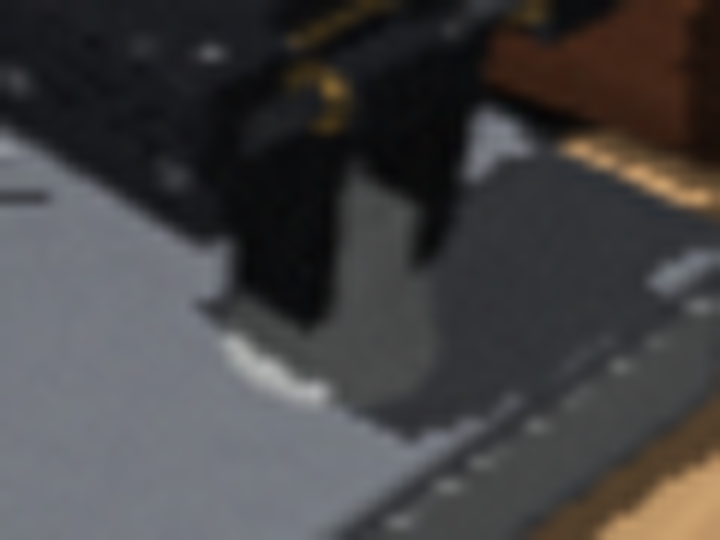

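The crop shows the knob gripped and down over the shaft, with its skirt (around 330,370) close above the white disc and the shoulder hidden. TCP height of 94.7 mm matches the expected 95 mm at the stop. Handing in.

```bash
python3 -c "
from cell import manip; print(manip.close_job())"
```

```text
the job is handed in; nothing more can be done
None
```

The middle knob is on the shaft and pressed down to the stop, still gripped at about 17 N; the job was handed in at about 12 s of the 38 s, and the verdict was not shown.

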